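# Feel along a curved edging strip on its sprung checking stand

### The arm

A 7-joint arm with a two-finger parallel gripper is mounted at the origin on a cart in front of the work surface, level with it; the furniture and walls round the work are solid. World frame = base frame: x ahead of the robot, y to its left, z up, the work surface at z = 0. Lengths are in m, angles in rad, forces in N, time in s.
With the tool pointing down it reaches from about 0.35 to 0.9 m from the base axis. Payload 19.9 kg.
Tool frame: the origin (TCP) lies at the very end of the fingers, on their centre line; the grasp point (between the pads) lies 19 mm behind it; z points along the fingers, y is the line along which they close (so a half turn about z gives the same grasp; the last joint's range is limited). The gripper opens to 94 mm and grips with 3 to 60 N. Pads are 16 mm wide; open, the fingers measure 119 mm over their backs; the gripper's body (75 mm by 177 mm) begins 78 mm behind the grasp point.
Start: joints at [1.252, 0.417, -0.01, 1.614, 0.005, 1.111, -0.053], TCP at [0.171, -0.601, 0.205] pointing down, gripper open.
Joint ranges: [-2.81, 2.81], [-0.39, 2.02], [-1.27, 1.25], [0.06, 2.57], [-1.19, 4.33], [0.19, 2], [-2.82, 2.82]. Speed limits (rad/s): [1.89, 1.89, 2.39, 2.39, 3.01, 3.01, 3.01].

### API

Orientations are given as a unit quaternion [w, x, y, z].
In Python, from station import arm gives the robot as it stands.
- The arm moves only by the tool play_rows, never from a script. Its argument "steps" is a list of rows, each a list of 7 numbers: the closure, from 0 (fully open) to 1 (shut), then the shift along the tool's x, y, z normalised to -1 to 1, where 1 is 0.03 m, then the turn, a rotation vector about the tool's x, y, z normalised to -1 to 1, where 1 is 45 degrees. In form: [[grip, dx, dy, dz, wx, wy, wz], ...]. A call has 1 to 8 rows; each row shifts and turns the commanded pose from where the row before left it, along the tool's axes as they then stand; what a row does not reach is not made up. A row lasts 1/8 s, in which the tool goes at most 62.5 mm and 10.7 degrees, less where a joint would pass 70% of its speed; a pose out of reach is approached as far as the arm can. A call with a number of a shift or a turn outside -1 to 1 is refused whole. A call with a gripper value outside its range is refused whole. The fingers move at their own pace and stop on an object; "force" is the grip in N (left out, the last holds). Time passes only in rows, so rows that do not move let the fingers close. It gives the time, the measured TCP pose, the force, the opening and the grip force at its end, in the units of the state.
- arm.read_state(): the state, without advancing time (a new reading comes with each control period).
- arm.get_image(name): name is "scene" or "side" or "wrist"; returns the picture (480x640x3 uint8, red, green, blue); there is no depth.
- arm.calibration(name): a dict with "mtx" (3x3 intrinsics, pixels), "pose" (4x4, takes a point from camera to world coordinates); the wrist camera has in their place "tool_from_camera" (4x4, takes a point from camera to tool coordinates, whose origin is the TCP and whose axes are the flange's). Camera axes: x right, y up, looking along -z (the intrinsics and any distortion apply to the point x, -y, -z); pixel columns grow to the right and rows downward; lengths in m; the calibration is good to about 2 mm. The wrist camera is an equidistant fisheye: a pixel r from the principal point sees the ray r / f radians off the axis. A picture is of the moment at which its call begins: read the wrist's pose just before it. calibration takes no time and is no camera call.
- arm.job_done(): hands the job in; it is judged then, once.
The state is a dict: "clock": time; "joints": joint angles; "joint_vel": joint speeds; "joint_efforts": joint torques, N m; "tool_pos": TCP position; "orientation": TCP orientation; "contact_force": force on the tool from outside, world axes, zero at the start; "torque": the same for the moment, N m; "finger_gap": finger opening in m; "gripper_force": force on a finger pad.
Only numpy, scipy, OpenCV 4.12 (cv2) and the standard library are available. Lean on these libraries where they do the work, as an engineer would, in place of code of your own. Each camera call takes 0.05 s, during which the arm holds its last target. There are 200 camera calls.

### The job

Check the S-curved aluminium strip on the sprung stand for burrs: set the closed fingertips on its round end and run them along the middle of its top, following the curve to the square end without lifting off. Press lightly all the way, so that the strip sinks a few millimetres on its springs but never down onto its stops, and do not shift the stand or the things around it. Finish on the square end, staying there with the fingertips still lightly pressing the strip down.

Things in the scene. Friction and masses are not known exactly. Their poses are not given: they have to be found in the camera images.
- stand: Checking stand: a plywood foot 140 mm (its x) by 210 mm (its y), top 18 mm above the bench, 3 kg, standing loose on rubber pads. Origin under its centre on the bench, z up. Above it, on two sprung posts, sits the S-curved aluminium strip.
- strip (a joint): How far the strip is pressed down, in m: 0 = up (top face 62 mm above the bench), 0.014 = on its stops. The whole strip sinks level, wherever it is pressed; it starts to give at about 1.6 N and takes about 0.35 N more per mm (about 6.5 N at the stops), and springs back up when released.
- mark_0 (a point): Point on the centre line of the strip's flat top face, on the round end. The strip is 20 mm wide, 8 mm thick and about 210 mm long along its S between the centres of its ends; in the stand's frame its centre line runs from y = +85 mm (round end, a flush disc 36 mm across) to y = -85 mm (square end, a flush 34 mm square), with x = 28 mm * sin(pi * y / 85 mm). The seven marks are evenly spaced along it, 35 mm apart, are not visible, and move down with the strip.
- mark_1 (a point): Point on the centre line of the strip's flat top face, one sixth of the way along.
- mark_2 (a point): Point on the centre line of the strip's flat top face, a third of the way along. Solid things near by, world frame: at the left a dust booth's upright side wall (x over 0.41 m, y 0.27 to 0.33 m, up to 0.85 m high), so draw the arm in before swinging past it; a stone block 90 mm tall at x 0.52 to 0.75 m, y -0.14 to 0.07 m.
- mark_3 (a point): Point on the centre line of the strip's flat top face, half of the way along. Above and behind it hangs a solid extraction hood (world x over 0.51 m, y -0.46 to -0.19 m, from 0.65 m above the bench up): come in low.
- mark_4 (a point): Point on the centre line of the strip's flat top face, two thirds of the way along.
- mark_5 (a point): Point on the centre line of the strip's flat top face, five sixths of the way along.
- mark_6 (a point): Point on the centre line of the strip's flat top face, on the square end. The run ends here. The place of the fingers is taken midway between the two fingertips.
- cork_pad: Bystander: oval cork heel pad, 48x60x9 mm, lying on the stand's wooden foot beside the strip; origin under its centre.
- stick: Bystander: wooden stirring stick, 18x140x8 mm, lying on the stand's wooden foot on the other side of the strip; origin under its centre.
- stump: Bystander: upright plaster stump cylinder, 65 mm across, 120 mm tall; origin under its centre.
- tape: Bystander: roll of paper tape lying flat, 98 mm across, 25 mm tall; origin under its centre.
- cup: Bystander: plastic mixing cup, 73 mm across, 84 mm tall; origin under its centre.
- block: Bystander: sanding block, 62x100x34 mm; origin under its centre.
- jar: Bystander: screw jar, 65 mm across, 88 mm tall; origin under its centre.

How it is judged:
On the way, in this order (a step that is already met when the one before it is completed fails the run):
1. fingertips on the round end, the strip lightly pressed down (horizontal distance between the grasp point and mark_0 below 0.013 m and value of joint strip between 0.002 and 0.0125 m), for 0.05 s.
2. fingertips one sixth of the way along, the strip lightly pressed down (horizontal distance between the grasp point and mark_1 below 0.013 m and value of joint strip between 0.002 and 0.0125 m), for 0.05 s.
3. fingertips a third of the way along, the strip lightly pressed down (horizontal distance between the grasp point and mark_2 below 0.013 m and value of joint strip between 0.002 and 0.0125 m), for 0.05 s.
4. fingertips half of the way along, the strip lightly pressed down (horizontal distance between the grasp point and mark_3 below 0.013 m and value of joint strip between 0.002 and 0.0125 m), for 0.05 s.
5. fingertips two thirds of the way along, the strip lightly pressed down (horizontal distance between the grasp point and mark_4 below 0.013 m and value of joint strip between 0.002 and 0.0125 m), for 0.05 s.
6. fingertips five sixths of the way along, the strip lightly pressed down (horizontal distance between the grasp point and mark_5 below 0.013 m and value of joint strip between 0.002 and 0.0125 m), for 0.05 s.
7. fingertips on the square end, the strip lightly pressed down (horizontal distance between the grasp point and mark_6 below 0.013 m and value of joint strip between 0.002 and 0.0125 m), for 0.05 s.
At the end, for the whole second after the job is handed in: The fingertips rest on the square end, within 13 mm of its centre seen from above, holding the strip 2 to 12.5 mm down and still; the stand is within 12 mm and every bystander within 20 mm of where it began (all of step 7 and velocity of joint strip between -0.02 and 0.02 m/s and contact force between the fingers and stand above 0.5 N and distance of stand from where it was at the start of the episode below 0.012 m and distance of each of cork_pad, stick, stump, tape, cup, block, jar from where it was at the start of the episode below 0.02 m); the arm keeps its last pose, push and grip.
It fails at once if the strip is pressed onto its stops (more than 12.5 mm down) (value of joint strip above 0.0125 m).
It fails at once if the fingertips come off the strip between its ends ((horizontal distance between the grasp point and mark_1 below 0.014 m or horizontal distance between the grasp point and mark_2 below 0.014 m or horizontal distance between the grasp point and mark_3 below 0.014 m or horizontal distance between the grasp point and mark_4 below 0.014 m or horizontal distance between the grasp point and mark_5 below 0.014 m) and value of joint strip below 0.0004 m and height (world z) of the grasp point below 0.105 m).
It fails at once if the stand is shifted by more than 12 mm, lifted or tipped (distance of stand from where it was at the start of the episode above 0.012 m or height (world z) of stand above 0.005 m or angle between stand's own z axis and vertical above 0.05 rad).
It fails at once if a bystander is moved by more than 20 mm or carried (distance of any of cork_pad, stick, stump, tape, cup, block, jar from where it was at the start of the episode above 0.02 m).
It also fails if it takes over 48 s, if anything falls off the work surface, if the arm or the gripper's body presses on something with over 40 N, if the wrist force passes 120 N, or if a joint passes its speed limit or range.

## Working session

There is one attempt and no reset: what is moved stays moved. The work goes in short steps, Python scripts to look and compute and a tool call to move; the robot and the scene stay as the last step left them, time stands still between calls to the robot, and variables do not carry over. Pictures are saved under pics/ and viewed, at most 10 in all, crops included, and the job is handed in when it is done.

Besides the shell and the picture viewer there is one more tool, called by a JSON object that holds its "method" and its "body", one argument or row to a line. play_rows: Moves the arm, as the interface text tells. Its arguments: {"type":"object","properties":{"steps":{"type":"array","items":{"type":"array","items":{"type":"number"}}},"force":{"type":"number"}},"required":["steps"]}

```bash
mkdir -p pics
python3 - <<'E'
from station import arm
import cv2
print(arm.read_state())
for n in("scene","side"):
    cv2.imwrite(f"pics/{n}0.png",arm.get_image(n)[:,:,::-1]); print(n,arm.calibration(n))
print(arm.calibration("wrist"))
E
```

```text
{'clock': 0.0, 'joints': array([ 1.25149492,  0.41797668, -0.01029092,  1.61419343,  0.00471777,
        1.1107269 , -0.05298798]), 'joint_vel': array([-0.00138257,  0.00052741, -0.00215701,  0.0002704 ,  0.00139864,
        0.00050391, -0.00132422]), 'joint_efforts': array([ 4.32440120e-04, -8.51242018e+01,  6.39286749e-01, -4.25987327e+01,
       -4.88305022e-02,  1.86375441e-02,  1.06524631e-04]), 'tool_pos': array([ 0.17126597, -0.60066098,  0.20481558]), 'orientation': array([-6.23916836e-04,  9.90367403e-01,  1.38462977e-01, -1.45356858e-04]), 'contact_force': array([ 0.16413272,  0.88466617, -0.52928055]), 'torque': array([ 0.01189364, -0.04480338,  0.00433372]), 'gripper_force': 0.0, 'finger_gap': 0.09398261468553794}
scene {'mtx': array([[437.2627981 ,   0.        , 325.05883001],
       [  0.        , 437.2627981 , 243.17828565],
       [  0.        ,   0.        ,   1.        ]]), 'pose': array([[ 0.69389656,  0.27733107, -0.66452618, -0.05424646],
       [-0.71990847,  0.2870152 , -0.63194468, -0.77482663],
       [ 0.01547122,  0.91690226,  0.39881184,  0.45652088],
    
[... 305 characters left out ...]
0.34187651,  0.51866096, -0.78365251, -1.27928029],
       [-0.02452049,  0.82869192,  0.55916764,  0.83098355],
       [ 0.        ,  0.        ,  0.        ,  1.        ]])}
{'mtx': array([[371.64829954,   0.        , 319.1921795 ],
       [  0.        , 371.64829954, 249.86945694],
       [  0.        ,   0.        ,   1.        ]]), 'tool_from_camera': array([[ 1.23413480e-03,  9.65333524e-01,  2.61016599e-01,
         7.55257094e-02],
       [ 9.99998877e-01, -9.69532801e-04, -1.14249783e-03,
         9.95022128e-05],
       [-8.49827301e-04,  2.61017716e-01, -9.65333636e-01,
        -1.80261578e-01],
       [ 0.00000000e+00,  0.00000000e+00,  0.00000000e+00,
         1.00000000e+00]])}
```

View pics/scene0.png

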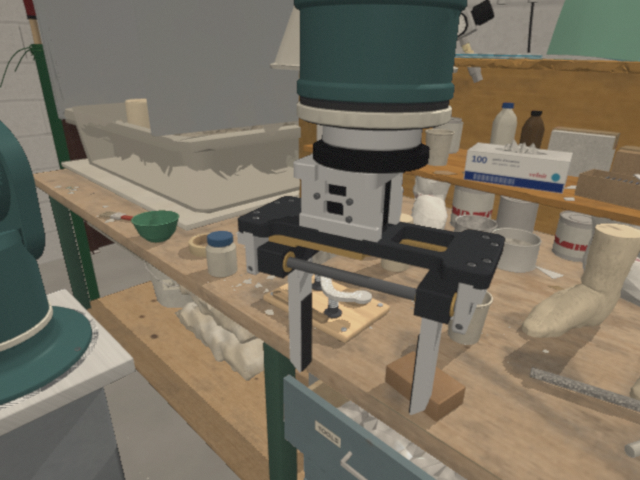

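View pics/side0.png

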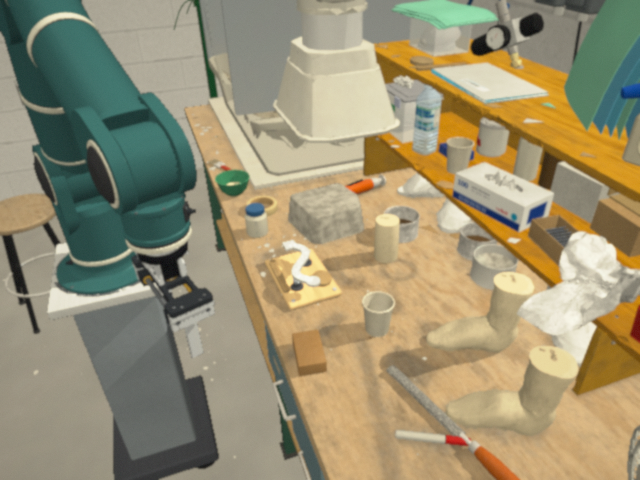

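The side view shows the stand: foot around (300,280), the white S-strip from about (292,246) to (310,282). The cup, sanding block, stump, stone block and jar stand around it. I'll enlarge that area and cast rays from it.

```bash
cat > h.py <<'E'
import numpy as np,cv2
from station import arm
from scipy.spatial.transform import Rotation as R
def ray(n,px,z,state=None):
    c=arm.calibration(n);K=c["mtx"];px=np.atleast_2d(np.asarray(px,float))
    u=(px[:,0]-K[0,2])/K[0,0];v=(px[:,1]-K[1,2])/K[1,1]
    if n=="wrist":
        r=np.hypot(u,v)+1e-12;d=np.c_[u/r*np.sin(r),-v/r*np.sin(r),-np.cos(r)]
        T=np.eye(4);q=state["orientation"];T[:3,:3]=R.from_quat([q[1],q[2],q[3],q[0]]).as_matrix();T[:3,3]=state["tool_pos"];P=T@c["tool_from_camera"]
    else: d=np.c_[u,-v,-np.ones(len(u))];P=c["pose"]
    d=d@P[:3,:3].T;o=P[:3,3]
    return o+d*((z-o[2])/d[:,2])[:,None]
E
python3 - <<'E'
from h import *
im=cv2.imread("pics/side0.png");c=im[225:315,250:350]
cv2.imwrite("pics/crop0.png",cv2.resize(c,None,fx=6,fy=6,interpolation=cv2.INTER_CUBIC))
print(ray("side",[[292,246],[310,282],[301,263]],.062))
print(ray("side",[[264,262],[318,252],[340,291],[285,305]],.018))
E
```

```text
[[ 0.47877417 -0.20319152  0.062     ]
 [ 0.47451938 -0.36584285  0.062     ]
 [ 0.47784442 -0.28454319  0.062     ]]
[[ 0.4019964  -0.18585029  0.018     ]
 [ 0.55346347 -0.19669945  0.018     ]
 [ 0.54861068 -0.37509523  0.018     ]
 [ 0.40578462 -0.37475976  0.018     ]]
```

View pics/crop0.png

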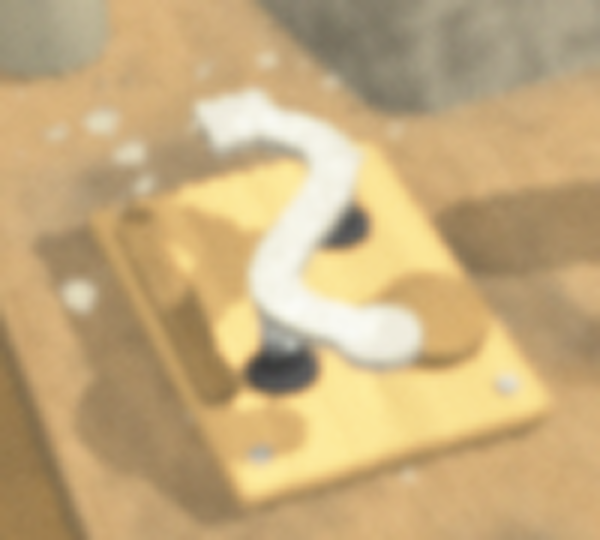

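The square end is at crop (233,120), side pixel (289,245). The round end is at crop (388,332), side pixel (315,280). So the round end faces world -y. Next I'll go above the stand with the fingers closing and take a close look with the wrist camera.

{"method": "play_rows", "body": {
  "steps": [
    [1,0.9,-0.8,0,0,0,0],
    [1,0.95,-0.8,0,0,0,0],
    [1,0.95,-0.8,0,0,0,0],
    [1,0.95,-0.8,0,0,0,0],
    [1,0.95,-0.8,0,0,0,0],
    [1,0.95,-0.8,0,0,0,0],
    [1,0.95,-0.8,0,0,0,0],
    [1,0.95,-0.8,0,0,0,0]
  ],
  "force": 20
}}

```text
clock: 1.1
tool_pos: [0.337, -0.3531, 0.2053]
orientation: [-0.0, 0.99, 0.138, -0.0]
contact_force: [1.0, 0.5, 0.4]
finger_gap: 0.0173
gripper_force: 0.0
```

{"method": "play_rows", "body": {
  "steps": [
    [1,0.95,-0.8,0,0,0,0],
    [1,0.95,-0.8,0,0,0,0],
    [1,0,0,0,0,0,0],
    [1,0,0,0,0,0,0],
    [1,0,0,0,0,0,0]
  ]
}}

```text
clock: 1.72
tool_pos: [0.3776, -0.2932, 0.2053]
orientation: [-0.0, 0.99, 0.138, -0.0]
contact_force: [1.0, 0.3, -0.1]
finger_gap: 0.0006
gripper_force: 0.0
```

Run:
```python
from h import *
import pickle
s=arm.read_state();im=arm.get_image("wrist")[:,:,::-1]
pickle.dump(s,open("s1.pkl","wb"));cv2.imwrite("pics/w1.png",im);print(s)
```

```text
{'clock': 1.725, 'joints': array([ 0.79754265,  0.16173364, -0.2224385 ,  1.96145038,  0.04177802,
        1.02305926, -0.73830114]), 'joint_vel': array([ 0.00156067, -0.00061819, -0.0030514 , -0.00046473, -0.00100339,
        0.00041515, -0.00229387]), 'joint_efforts': array([-5.03284112e-01, -5.68815386e+01, -1.45881347e+00, -4.06030476e+01,
       -4.76882374e-02, -3.53946746e-02,  1.56338647e-02]), 'tool_pos': array([ 0.37760565, -0.29323861,  0.2053156 ]), 'orientation': array([-6.34263619e-05,  9.90468388e-01,  1.37740109e-01, -1.72912002e-04]), 'contact_force': array([ 1.04465845,  0.28557833, -0.1123745 ]), 'torque': array([-0.0141506 , -0.01692853, -0.02862669]), 'gripper_force': 0.0, 'finger_gap': 0.0005947917142902943}
```

View pics/w1.png

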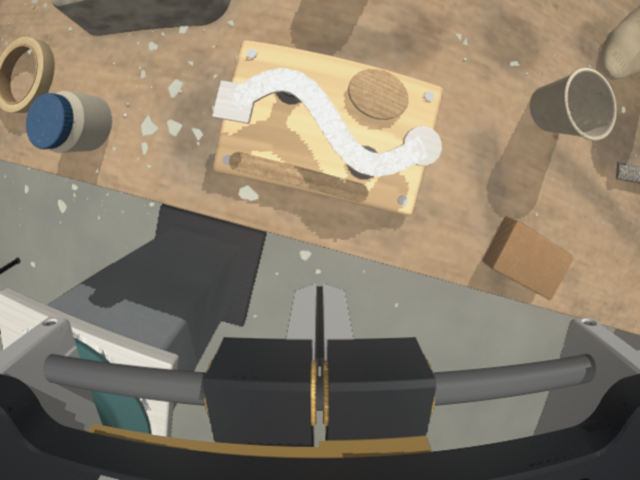

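The wrist view shows the whole strip: round end near (424,146), square end near (233,102). The foot's corners and the cork pad and stick beside the strip are also visible. I'll mask the strip and place it in the world.

Run:
```python
from h import *
import pickle
s=pickle.load(open("s1.pkl","rb"));im=cv2.imread("pics/w1.png")
hsv=cv2.cvtColor(im,cv2.COLOR_BGR2HSV)
m=((hsv[...,1]<40)&(hsv[...,2]>165)).astype(np.uint8)
m[:60]=0;m[200:]=0;m[:,:205]=0;m[:,450:]=0
n,l,st,_=cv2.connectedComponentsWithStats(m);k=1+st[1:,4].argmax();print(st[k])
m=(l==k);yy,xx=np.nonzero(m);W=ray("wrist",np.c_[xx,yy],.062,s)[:,:2]
# ends: seeded centroid of disc radius 18mm, then use extremes along axis
a=ray("wrist",[[424,146],[233,102]],.062,s)[:,:2];print(a)
e=a[0]-a[1];e/=np.linalg.norm(e)
for _ in range(3):
    t=W@e;p=np.array([-e[1],e[0]])
    c=W@p
    r=t>t.max()-.022; q=t<t.min()+.026
    R0=(t.max()-.018)*e+p*(c[r].max()+c[r].min())/2
    S0=(t.min()+.017)*e+p*(c[q].max()+c[q].min())/2
    e=(R0-S0)/np.linalg.norm(R0-S0)
    print(R0,S0,np.linalg.norm(R0-S0))
C=(R0+S0)/2;ey=e;ex=np.array([e[1],-e[0]])
L=np.c_[(W-C)@ex,(W-C)@ey]
for y in range(-90,100,10):
    b=L[abs(L[:,1]*1000-y)<1.5,0]*1000
    print(y,round(b.min(),1),round(b.max(),1),"mid",round((b.min()+b.max())/2,1),"exp",round(28*np.sin(np.pi*y/85),1))
print(C,np.degrees(np.arctan2(-ex[1]*-1,ex[0])))
# foot corners check
print(ray("wrist",[[246,42],[441,86],[409,213],[216,172]],.018,s))
```

```text
[ 212   68  229  108 7090]
[[ 0.48279452 -0.3598689 ]
 [ 0.4738688  -0.18825745]]
[ 0.48220526 -0.357737  ] [ 0.47672716 -0.18712188] 0.17070304377187734
[ 0.4821766  -0.35774589] [ 0.47723419 -0.18731498] 0.17050255752049093
[ 0.48217207 -0.35774653] [ 0.4772316  -0.18734993] 0.17046820194953188
-90 -13.9 19.2 mid 2.7 exp 5.1
-80 -17.1 18.9 mid 0.9 exp -5.1
-70 -24.6 18.7 mid -3.0 exp -14.7
-60 -31.3 -6.7 mid -19.0 exp -22.3
-50 -35.3 -13.4 mid -24.4 exp -26.9
-40 -35.6 -15.7 mid -25.6 exp -27.9
-30 -34.7 -11.3 mid -23.0 exp -25.1
-20 -30.6 -4.5 mid -17.6 exp -18.9
-10 -23.8 4.7 mid -9.5 exp -10.1
0 -15.4 14.9 mid -0.2 exp 0.0
10 -5.4 23.9 mid 9.3 exp 10.1
20 3.9 31.2 mid 17.6 exp 18.9
30 12.8 35.7 mid 24.3 exp 25.1
40 17.1 37.7 mid 27.4 exp 27.9
50 16.7 37.3 mid 27.0 exp 26.9
60 10.1 33.6 mid 21.9 exp 22.3
70 -9.4 28.1 mid 9.4 exp 14.7
80 -17.3 20.6 mid 1.6 exp 5.1
90 -17.5 15.7 mid -0.9 exp -5.1
[ 0.47970184 -0.27254823] -178.33923469923005
[[ 0.54053241 -0.17171088  0.018     ]
 [ 0.55292812 -0.37144321  0.018     ]
 [ 0.41732274 -0.37772623  0.018     ]
 [ 0.40445329 -0.17790211  0.018     ]]
```

{"method": "play_rows", "body": {
  "steps": [
    [1,0.7,0.76,0,0,0,0],
    [1,0.7,0.76,0,0,0,0],
    [1,0.7,0.76,0,0,0,0],
    [1,0.7,0.76,0,0,0,0],
    [1,0,0,1,0,0,0],
    [1,0,0,1,0,0,0],
    [1,0,0,1,0,0,0],
    [1,0,0,0.7,0,0,0]
  ]
}}

```text
clock: 2.78
tool_pos: [0.4831, -0.3575, 0.0929]
orientation: [-0.0, 0.99, 0.138, -0.001]
contact_force: [-0.3, -0.2, -0.4]
finger_gap: 0.0002
gripper_force: 0.0
```

{"method": "play_rows", "body": {
  "steps": [
    [1,0,0,0,0,0,0],
    [1,0,0,0,0,0,0]
  ]
}}

```text
clock: 3.02
tool_pos: [0.4842, -0.3577, 0.0953]
orientation: [0.0, 0.99, 0.138, 0.0]
contact_force: [-0.1, 0.3, -0.4]
finger_gap: 0.0005
gripper_force: 0.0
```

Run:
```python
from h import *
import pickle
s=arm.read_state();im=arm.get_image("wrist")[:,:,::-1]
pickle.dump(s,open("s2.pkl","wb"));print(s["tool_pos"],s["orientation"],s["contact_force"])
cv2.imwrite("pics/w2.png",im)
```

```text
[ 0.48420068 -0.3576722   0.09528721] [2.79134295e-04 9.90403680e-01 1.38204167e-01 2.84234445e-04] [-0.09692188  0.29712708 -0.36621705]
```

View pics/w2.png

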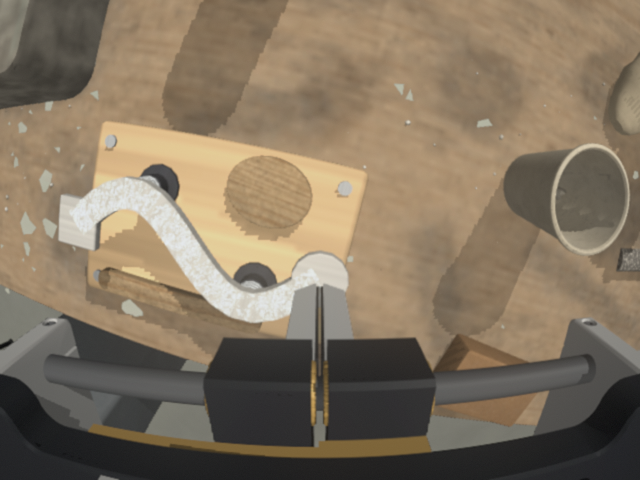

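The fingertips hang right over the disc, whose centre is near (320,278). The square end's centre is near (79,222). Now I'll cast those pixels for a check.

```bash
cat > path.py <<'E'
from h import *
e=np.array([.0523,-.9986]);ex=np.array([-.9986,-.0523]);C=np.array([.479,-.273])
y=np.linspace(.085,-.085,2001);x=.028*np.sin(np.pi*y/.085)
P=C+np.outer(x,ex)+np.outer(y,e);s=np.r_[0,np.cumsum(np.linalg.norm(np.diff(P,axis=0),axis=1))]
def at(d): return np.c_[np.interp(d,s,P[:,0]),np.interp(d,s,P[:,1])]
E
python3 - <<'E'
from path import *
import pickle
st=pickle.load(open("s2.pkl","rb"))
print(ray("wrist",[[320,278],[79,222],[348,278],[292,278]],.062,st)[:,:2])
print(at([0,s[-1]]),s[-1])
im=cv2.imread("pics/w2.png");hsv=cv2.cvtColor(im,cv2.COLOR_BGR2HSV)
m=((hsv[...,1]<40)&(hsv[...,2]>150)).astype(np.uint8);m[:170]=0;m[330:]=0;m[:,:50]=0;m[:,355:]=0
m=cv2.morphologyEx(m,cv2.MORPH_OPEN,np.ones((5,5)))
n,l,stt,_=cv2.connectedComponentsWithStats(m);k=1+stt[1:,4].argmax();print(stt[k])
yy,xx=np.nonzero(l==k);W=ray("wrist",np.c_[xx,yy],.062,st)[:,:2]
L=np.c_[(W-C)@ex,(W-C)@e]*1000
for q in range(-60,61,10):
    b=L[abs(L[:,1]-q)<1,0];print(q,b.min().round(1),b.max().round(1),((b.min()+b.max())/2).round(1),round(28*np.sin(np.pi*q/85),1))
E
```

```text
[[ 0.48450193 -0.35851076]
 [ 0.47546989 -0.19081966]
 [ 0.48915605 -0.37495095]
 [ 0.47978426 -0.3420989 ]]
[[ 0.4834455 -0.357881 ]
 [ 0.4745545 -0.188119 ]] 0.20899895026230905
[   58   176   290   147 12008]
-60 -32.7 -9.2 -20.9 -22.3
-50 -37.0 -15.8 -26.4 -26.9
-40 -37.9 -17.3 -27.6 -27.9
-30 -40.7 -12.8 -26.7 -25.1
-20 -33.0 -5.6 -19.3 -18.9
-10 -24.9 4.7 -10.1 -10.1
0 -15.5 15.2 -0.1 0.0
10 -6.1 24.5 9.2 10.1
20 4.7 32.0 18.3 18.9
30 12.9 36.6 24.8 25.1
40 13.0 38.2 25.6 27.9
50 11.4 38.5 25.0 26.9
60 10.9 34.5 22.7 22.3
```

{"method": "play_rows", "body": {
  "steps": [
    [1,0,0,0.3,0,0,0],
    [1,0,0,0.3,0,0,0],
    [1,0,0,0.2,0,0,0],
    [1,0,0,0.1,0,0,0],
    [1,0,0,0.1,0,0,0],
    [1,0,0,0.1,0,0,0],
    [1,0,0,0.08,0,0,0],
    [1,0,0,0.0,0,0,0]
  ]
}}

```text
clock: 4.08
tool_pos: [0.4841, -0.3572, 0.0591]
orientation: [0.0, 0.99, 0.138, 0.0]
contact_force: [-0.1, -0.1, 2.8]
finger_gap: 0.0006
gripper_force: 1.4
```

{"method": "play_rows", "body": {
  "steps": [
    [1,0,0,0.06,0,0,0],
    [1,0,0,0.0,0,0,0]
  ]
}}

```text
clock: 4.32
tool_pos: [0.4841, -0.3571, 0.0572]
orientation: [0.0, 0.99, 0.138, 0.0]
contact_force: [-0.6, 0.4, 3.0]
finger_gap: 0.001
gripper_force: 1.7
```

Run:
```python
from path import *
st=arm.read_state();print(st["tool_pos"],st["contact_force"])
q=st["orientation"];M=R.from_quat([q[1],q[2],q[3],q[0]]).as_matrix()
n=32;w=at(np.linspace(0,s[-1],n+1));w=np.r_[[st["tool_pos"][:2]],w[1:]]
d=np.c_[np.diff(w,axis=0),np.zeros(n)]@M/.03
for i,r in enumerate(d): print(i,r.round(2)[:2],w[i+1].round(4))
print(w[0]-at([0]))
```

```text
[ 0.48406022 -0.35714361  0.05723847] [-0.58328428  0.38214014  2.97033309]
0 [-0.14 -0.16] [ 0.4785 -0.3536]
1 [-0.12 -0.18] [ 0.4737 -0.3492]
2 [-0.11 -0.19] [ 0.469  -0.3447]
3 [-0.1  -0.19] [ 0.4645 -0.3399]
4 [-0.08 -0.2 ] [ 0.4604 -0.3349]
5 [-0.06 -0.21] [ 0.4569 -0.3293]
6 [-0.03 -0.22] [ 0.4544 -0.3233]
7 [ 0.02 -0.22] [ 0.4533 -0.3169]
8 [ 0.07 -0.2 ] [ 0.4537 -0.3104]
9 [ 0.12 -0.18] [ 0.4556 -0.3042]
10 [ 0.15 -0.16] [ 0.4585 -0.2983]
11 [ 0.16 -0.14] [ 0.462  -0.2928]
12 [ 0.17 -0.13] [ 0.466  -0.2876]
13 [ 0.18 -0.12] [ 0.4702 -0.2826]
14 [ 0.18 -0.12] [ 0.4746 -0.2778]
15 [ 0.19 -0.11] [ 0.479 -0.273]
16 [ 0.19 -0.11] [ 0.4834 -0.2682]
17 [ 0.18 -0.12] [ 0.4878 -0.2634]
18 [ 0.18 -0.12] [ 0.492  -0.2584]
19 [ 0.17 -0.13] [ 0.496  -0.2532]
20 [ 0.16 -0.14] [ 0.4995 -0.2477]
21 [ 0.15 -0.16] [ 0.5024 -0.2418]
22 [ 0.12 -0.18] [ 0.5043 -0.2356]
23 [ 0.07 -0.2 ] [ 0.5047 -0.2291]
24 [ 0.02 -0.22] [ 0.5036 -0.2227]
25 [-0.03 -0.22] [ 0.5011 -0.2167]
26 [-0.06 -0.21] [ 0.4976 -0.2111]
27 [-0.08 -0.2 ] [ 0.4935 -0.2061]
28 [-0.1  -0.19] [ 0.489  -0.2013]
29 [-0.11 -0.19] [ 0.4843 -0.1968]
30 [-0.12 -0.18] [ 0.4795 -0.1924]
31 [-0.12 -0.18] [ 0.4746 -0.1881]
[[0.00061472 0.00073739]]
```

Contact force reads about 3 N, so the strip is about 5 mm down, which is right. Now the run along the strip.

{"method": "play_rows", "body": {
  "steps": [
    [1,0,0,0.03,0,0,0],
    [1,-0.07,-0.08,0,0,0,0],
    [1,-0.07,-0.08,0,0,0,0],
    [1,-0.12,-0.18,0,0,0,0],
    [1,-0.11,-0.19,0,0,0,0],
    [1,-0.1,-0.19,0,0,0,0],
    [1,-0.08,-0.2,0,0,0,0],
    [1,0,0,0,0,0,0]
  ]
}}

```text
clock: 5.32
tool_pos: [0.4598, -0.3342, 0.0561]
orientation: [-0.001, 0.99, 0.139, -0.001]
contact_force: [-2.3, 2.5, 4.1]
finger_gap: 0.0007
gripper_force: 1.9
```

{"method": "play_rows", "body": {
  "steps": [
    [1,-0.06,-0.21,0,0,0,0],
    [1,-0.03,-0.22,0,0,0,0],
    [1,0.02,-0.22,0,0,0,0],
    [1,0.07,-0.2,0,0,0,0],
    [1,0.12,-0.18,0,0,0,0],
    [1,0.15,-0.16,0,0,0,0],
    [1,0.16,-0.14,0,0,0,0],
    [1,0,0,0,0,0,0]
  ]
}}

```text
clock: 6.32
tool_pos: [0.4626, -0.2921, 0.0563]
orientation: [-0.0, 0.99, 0.139, 0.0]
contact_force: [1.2, 2.7, 3.9]
finger_gap: 0.0003
gripper_force: 1.9
```

Run:
```python
from path import *
st=arm.read_state();p=st["tool_pos"];print(p,st["contact_force"],p[:2]-at([s[-1]*12/32]))
im=arm.get_image("wrist")[:,:,::-1];cv2.imwrite("pics/w3.png",im)
```

```text
[ 0.46257764 -0.29213719  0.05626741] [1.2034151  2.71248048 3.91515973] [[0.0005717  0.00067938]]
```

View pics/w3.png

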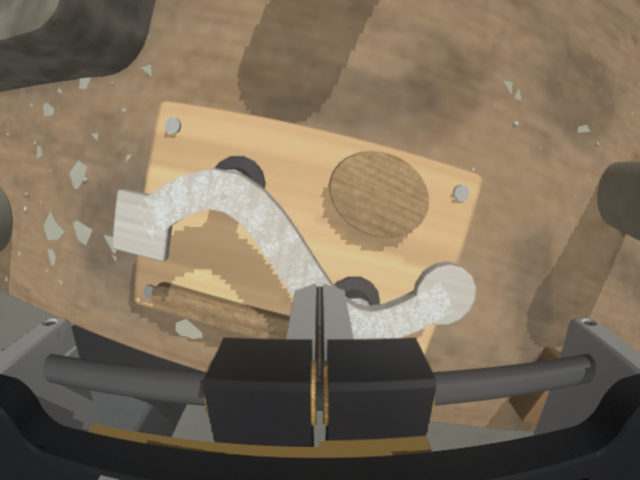

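The tips are on the strip at about (320,290). The disc centre is near (445,293) and the square end's centre near (141,225). I'll check whether the stand has shifted.

Run:
```python
from path import *
st=arm.read_state()
print(ray("wrist",[[445,293],[141,225]],.056,st)[:,:2], at([0,s[-1]]))
```

```text
[[ 0.48383992 -0.35770084]
 [ 0.47515912 -0.18964162]] [[ 0.4834455 -0.357881 ]
 [ 0.4745545 -0.188119 ]]
```

{"method": "play_rows", "body": {
  "steps": [
    [1,0.17,-0.13,0,0,0,0],
    [1,0.18,-0.12,0,0,0,0],
    [1,0.18,-0.12,0,0,0,0],
    [1,0.19,-0.11,0,0,0,0],
    [1,0,0,0,0,0,0]
  ]
}}

```text
clock: 7.0
tool_pos: [0.4796, -0.2725, 0.0564]
orientation: [-0.0, 0.99, 0.139, 0.0]
contact_force: [1.8, 2.8, 3.3]
finger_gap: 0.0006
gripper_force: 1.9
```

The stand hasn't moved and the path matches to 1–2 mm. Next comes the second half.

{"method": "play_rows", "body": {
  "steps": [
    [1,0.19,-0.11,0,0,0,0],
    [1,0.18,-0.12,0,0,0,0],
    [1,0.18,-0.12,0,0,0,0],
    [1,0.17,-0.13,0,0,0,0],
    [1,0.16,-0.14,0,0,0,0],
    [1,0.15,-0.16,0,0,0,0],
    [1,0.12,-0.18,0,0,0,0],
    [1,0,0,0,0,0,0]
  ]
}}

```text
clock: 8.0
tool_pos: [0.5046, -0.2351, 0.0564]
orientation: [-0.0, 0.99, 0.139, 0.0]
contact_force: [1.0, 2.8, 2.5]
finger_gap: 0.0006
gripper_force: 1.8
```

{"method": "play_rows", "body": {
  "steps": [
    [1,0.07,-0.2,0,0,0,0],
    [1,0.02,-0.22,0,0,0,0],
    [1,-0.03,-0.22,0,0,0,0],
    [1,-0.06,-0.21,0,0,0,0],
    [1,-0.08,-0.2,0,0,0,0],
    [1,0,0,0,0,0,0]
  ]
}}

```text
clock: 8.75
tool_pos: [0.4926, -0.2057, 0.0563]
orientation: [-0.0, 0.99, 0.139, -0.0]
contact_force: [-1.3, 2.7, 3.7]
finger_gap: 0.0004
gripper_force: 1.9
```

Run:
```python
from path import *
st=arm.read_state();p=st["tool_pos"];print(p,st["contact_force"],p[:2]-at([s[-1]*28/32]))
```

```text
[ 0.49262644 -0.20572067  0.05625965] [-1.28447106  2.73633369  3.73825167] [[-0.00089919  0.00033128]]
```

{"method": "play_rows", "body": {
  "steps": [
    [1,-0.1,-0.18,0,0,0,0],
    [1,-0.1,-0.18,0,0,0,0],
    [1,-0.1,-0.18,0,0,0,0],
    [1,-0.1,-0.17,0,0,0,0],
    [1,0,0,0,0,0,0],
    [1,0,0,0,0,0,0],
    [1,0,0,0,0,0,0]
  ]
}}

```text
clock: 9.62
tool_pos: [0.4755, -0.1892, 0.0561]
orientation: [-0.0, 0.99, 0.139, -0.0]
contact_force: [-2.5, 2.6, 3.7]
finger_gap: 0.0004
gripper_force: 1.9
```

Run:
```python
from path import *
st=arm.read_state();p=st["tool_pos"];print(p,st["contact_force"],p[:2]-at([s[-1]]))
cv2.imwrite("pics/w4.png",arm.get_image("wrist")[:,:,::-1])
```

```text
[ 0.47546088 -0.18917543  0.05610094] [-2.45550738  2.62548858  3.72581792] [[ 0.00090638 -0.00105643]]
```

View pics/w4.png

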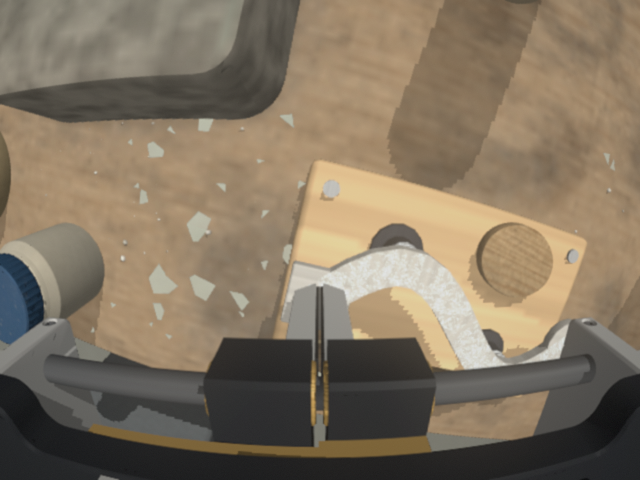

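The tips, at about (320,290), rest on the square end, whose centre is near (317,298). The strip is about 6 mm down and steady, so I'm handing in.

```bash
python3 -c "
from station import arm
print(arm.job_done())"
```

```text
the job is handed in; nothing more can be done
None
```

I ran the closed fingertips along the strip from the round end to the square end and handed the job in at about 9.7 s. The strip stayed about 5–6 mm down at every reading, and the fingertips finished about 1.5 mm from the square end's measured centre; no verdict came back.

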